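Clamp the manifold plate down on its fixture

ROBOT

A 7-joint arm with a two-finger parallel gripper is mounted at the origin on a cart in front of the work surface, level with it; the furniture and walls round the work are solid. World frame = base frame: x ahead of the robot, y to its left, z up, the work surface at z = 0. Lengths are in m, angles in degrees, forces in N, time in s.
With the tool pointing down it reaches from about 0.425 to 0.875 m from the base axis. Payload 9.9 kg.
Tool frame: the origin (TCP) lies at the very end of the fingers, on their centre line; the grasp point (between the pads) lies 19 mm behind it (env.grasp_offset is the z of the grasp point in the tool frame, in m); z points along the fingers, y is the line along which they close (so a half turn about z gives the same grasp; the last joint's range is limited). The gripper opens to 85 mm and grips with 20 to 120 N. Pads are 22 mm wide; open, the fingers measure 114 mm over their backs; the gripper's body (76 mm by 85 mm) begins 54 mm behind the grasp point. The pads swing forward as they close: fully open they stand 13 mm farther back than shut.
Start: joints at [64.813, 32.985, 1.427, 82.34, -0.859, 64.687, -3.237], TCP at [0.235, -0.633, 0.231] pointing down, gripper open.
Joint ranges: [-157.87, 157.87], [-19.46, 123.44], [-87.15, 90], [11.01, 140.99], [-62.26, 242.26], [9.8, 113.94], [-161.44, 161.44]. Speed limits (degrees/s): [127.2, 127.2, 172.46, 172.46, 180, 180, 180].

INTERFACE

Orientations are given as [roll, pitch, yaw] about the fixed x, y, z axes, in that order (R = Rz(yaw) Ry(pitch) Rx(roll)).
In Python, from station import env, viewer, close_job gives the robot as it stands. The module is installed in compiled form; this text tells all that it offers.
- The arm moves only by the shell command python3 -m inch 'ROWS' [FORCE]. ROWS is a JSON object of lists of equal length, an entry for each row: "offset": the shift along the world's x, y, z in mm, a list of three; "angular": the turn, a rotation vector about the world's x, y, z in degrees, a list of three; "hand": the closure in counts, from 0 (fully open) to 255 (shut). In form: {"offset": [[x, y, z], ...], "angular": [[wx, wy, wz], ...], "hand": [hand, ...]}. A call has exactly 5 rows; each row is the pose to reach, as a shift and turn from the pose commanded when the call began; what a row does not reach only later rows make up. A row lasts 1/8 s, in which the tool goes at most 62.5 mm and 10.7 degrees, less where a joint would pass 70% of its speed; a pose out of reach is approached as far as the arm can. A call with a gripper value outside its range is refused whole. The fingers move at their own pace and stop on an object; FORCE is the grip in N (left out, the last holds). Time passes only in rows, so rows that repeat a pose let the fingers close, or fill a call up. It gives the time, the measured TCP pose, the force, the opening and the grip force at its end, in the units of the state.
- env.observe(): the state, without advancing time (a new reading comes with each control period).
- viewer.camera(name): name is "side" or "top" or "wrist"; returns a dict with "frame" (480x640x3 uint8, red, green, blue), "z_map" (480x640 float32, m along the optical axis (not along the pixel's ray), 0 where there is no reading), "camera_matrix" (3x3 intrinsics, pixels), "D" ([k1, k2, p1, p2, k3] as OpenCV has them; the pictures are not rectified), "R" (3x3) and "t" (3): a world point X has camera coordinates R X + t. Camera axes: x right, y down, z forward; pixel columns grow to the right and rows downward; lengths in m; the calibration is good to about 2 mm. A picture is of the moment at which its call begins.
- close_job(): hands the job in; it is judged then, once.
The state is a dict: "clock": time; "joints": joint angles; "qd": joint speeds; "tau": joint torques, N m; "ee_pos": TCP position; "eef_rot": TCP orientation; "force": force on the tool from outside, world axes, zero at the start; "ft_torque": the same for the moment, N m; "grip_width": finger opening in m; "grasp_force": force on a finger pad.
Only numpy, scipy, OpenCV 4.12 (cv2) and the standard library are available. Lean on these libraries where they do the work, as an engineer would, in place of code of your own. Each camera call takes 0.05 s, during which the arm holds its last target. There are 200 camera calls.

TASK

Clamp the aluminium manifold plate down on its fixture plate: push the clamp's blue sliding jaw down its bar by the thumb rest until the pad bears on the plate and the jaw tilts and binds on the bar, without forcing it (a push of about 15 N is right, 25 N too much), and only then turn the red handle clockwise (seen from above) until the clamp is firmly tight. Firm hand-tightness is meant, about 40 N on the plate; much more would mark it. Do not shift the plate, leave the micrometer and the square beside it alone, and let go at the end.

Things in the scene. Friction and masses are not known exactly. Their poses are not given: they have to be found in the camera images.
- fixture: dark steel fixture plate, 200 x 200 x 12 mm, fixed to the table; origin at the centre of its underside, z up. A bright upright steel bar with fine serrations (28 mm along the fixture's x, 10 mm along y, top 159 mm above the table) stands on it at fixture x = +75 mm, y = 0. The blue clamp jaw slides on this bar and reaches out along the fixture's -x; the axis of its screw, pad and handle is at fixture x = -10 mm, y = 0. The manifold plate lies loose under the pad.
- manifold: the work: loose machined aluminium manifold plate with bored holes, 94 (its x) x 158 (its y) x 36 mm, about 0.95 kg, lying on the fixture plate; origin at the centre of its underside, so its top is 36 mm above it.
- jaw (a joint): how far the jaw has slid down the bar, m: 0 at the top stop, 0.065 at the bottom stop; it starts between 0 and 0.022 and stays where it is left. A steady push of about 4 to 9 N straight down at the thumb rest moves it. The pad face meets the manifold at about 0.045, and the jaw is bound 3 to 5 mm further down; it then resists being pushed back up with over 60 N.
- jaw_tilt (a joint): tilt of the jaw on the bar, rad: about 0 while it hangs free; when the pad bears on the work and the jaw is pushed on, the pad end lifts by 85 mm times the tilt until the play of the collar is used up at about 0.03, where the jaw binds on the serrated bar: from there the push rises steeply, and the jaw holds its place against the screw. Tightening the screw bends it further, to 0.04 to 0.08.
- handle (a joint): angle of the handle, rad, 0 at the start and growing clockwise seen from above, to a stop at 6.0; each radian feeds the screw 2 mm (once the pad bears, the pad end of the jaw lifts instead, so the handle then hardly sinks). It turns with about 0.18 N m of friction, a little more as the clamp tightens, and holds where it is left. After the jaw is bound, each radian adds roughly 8 N, so 40 N takes about 4 rad in all, in several grasps.
- pad_spring (a joint): compression of the disc springs above the clamp pad, m: 0 unloaded, 20 N per mm, stop at 0.006; so 0.002 means 40 N on the work. While the handle is held the hand also loads it: read it with the handle released.
- thumb_rest: the jaw's pair of thumb rests; origin at the centre of the rubber-topped upper face of the jaw's left (+y) thumb rest, 34 mm to the fixture's +y of the bar; the flat face is 26 x 26 mm, looks up, and is the place to push with shut fingers; it is about 148 mm above the table with jaw at 0 and goes down with the jaw. A like rest lies at the bar's other side.
- handle_grip (a point): middle of the red fluted handle, on its upright axis: a round grip 27 mm across and 50 mm tall (from 27 mm below this point to 23 mm above it); the blue boss below it ends 49 mm below this point. About 186 mm above the table with jaw and handle at 0; goes down with jaw and screw and leans with the tilt.
- pad: round steel clamp pad, 28 mm across, 8 mm thick, on disc springs at the lower end of the screw, free to swivel a little; origin at the centre of its underside, the face that bears on the work.
- micrometer: loose micrometer, 47 x 155 x 16 mm, lying on the table as a bystander; origin at the centre of its underside.
- engineer_square: loose steel engineer's square, 90 x 118 x 14 mm, lying on the table as a bystander; origin at the centre of its underside.
There are look-alikes about, which are no part of the job. What is meant by the manifold is not purple, and is the smaller of those in its own colour.

How it is judged (in metres and radians):
On the way, in this order (a step that is already met when the one before it is completed fails the run):
1. the jaw has been pushed down until the pad bears on the manifold and the jaw is tilted and binding (more than 0.024 rad), with the handle not yet turned (less than 0.3 rad) (value of joint jaw_tilt above 0.024 rad and contact force between pad and manifold above 1 N and value of joint handle below 0.3 rad), for 0.2 s.
2. the handle has been turned clockwise by more than 0.4 rad and the pad presses on the manifold with more than 20 N (value of joint handle above 0.4 rad and contact force between pad and manifold above 20 N), for 0.2 s.
At the end, for the whole second after the job is handed in: the pad presses on the manifold with 20 to 60 N, the jaw is tilted by more than 0.024 rad (bound on its bar), the handle has been turned by more than 0.4 rad, and the manifold lies still within 10 mm of where it began (all of step 2 and contact force between pad and manifold below 60 N and value of joint jaw_tilt above 0.024 rad and distance of manifold from where it was at the start of the episode below 0.01 m and linear speed of manifold below 0.02 m/s); the robot touches nothing.
It fails at once if the pad presses on the manifold with more than 75 N (contact force between pad and manifold above 75 N).
It fails at once if the fingers press the thumb rests with more than 25 N (contact force between the fingers and thumb_rest above 25 N).
It fails at once if the manifold is shifted by more than 15 mm (distance of manifold from where it was at the start of the episode above 0.015 m).
It fails at once if the micrometer is moved by more than 15 mm (distance of micrometer from where it was at the start of the episode above 0.015 m).
It fails at once if the engineer's square is moved by more than 15 mm (distance of engineer_square from where it was at the start of the episode above 0.015 m).
It also fails if it takes over 67 s, if anything falls off the work surface, if the arm or the gripper's body presses on something with over 40 N, if the wrist force passes 120 N, or if a joint passes its speed limit or range.

## Working session

There is one attempt and no reset: what is moved stays moved. The work goes in short steps, Python scripts to look and compute and a shell command to move; the robot and the scene stay as the last step left them, time stands still between calls to the robot, and variables do not carry over. Pictures are saved under pics/ and viewed, at most 10 in all, crops included, and the job is handed in when it is done.

```bash
mkdir -p pics; cat > h.py <<'E'
import numpy as np, cv2
from station import env, viewer
def shot(n,f):
    c=viewer.camera(n); cv2.imwrite('pics/'+f+'.png',c['frame'][:,:,::-1]); np.savez('pics/'+f,**c); return c
def world(c,u,v,plane=None):
    """pixel -> world by depth, or onto plane z"""
    K,D,R,t=[np.array(c[k],float) for k in('camera_matrix','D','R','t')]
    p=cv2.undistortPoints(np.array([[[u,v]]],float),K,D)[0,0]; d=np.array([*p,1.])
    o=-R.T@t; r=R.T@d
    s=c['z_map'][int(v),int(u)] if plane is None else (plane-o[2])/r[2]
    return o+s*r
E
python3 - <<'E'
from h import *
for n in('top','side'): 
    c=shot(n,n+'0'); print(n,np.round(-c['R'].T@c['t'],3),c['R'][2].round(2))
print(env.observe(),env.grasp_offset)
E
```

```text
top [ 0.51  -0.01   1.343] [ 0.05  0.   -1.  ]
side [ 0.418 -1.188  0.948] [ 0.1   0.82 -0.57]
{'clock': 0.1, 'joints': array([64.81561948, 33.02736491,  1.42193221, 82.3806851 , -0.86025067,
       64.68639541, -3.23536179]), 'qd': array([-0.01980755, -0.04959895, -0.0647304 , -0.11166449,  0.08628391,
        0.03628003,  0.12453909]), 'tau': array([ 6.26156281e-03, -7.67308116e+01,  2.25770675e+00, -2.86608464e+01,
        1.58420310e-02,  8.58189102e-03, -4.59488695e-05]), 'ee_pos': array([ 0.23498775, -0.63235167,  0.23053958]), 'eef_rot': array([-1.79916118e+02,  2.58596436e-03,  2.03878066e+01]), 'force': array([ 0.25834597, -0.39606379,  0.12216294]), 'ft_torque': array([-0.00123527, -0.01086976,  0.02489028]), 'grasp_force': 0.0, 'grip_width': 0.08528626199220826} -0.0187
```

View pics/top0.png

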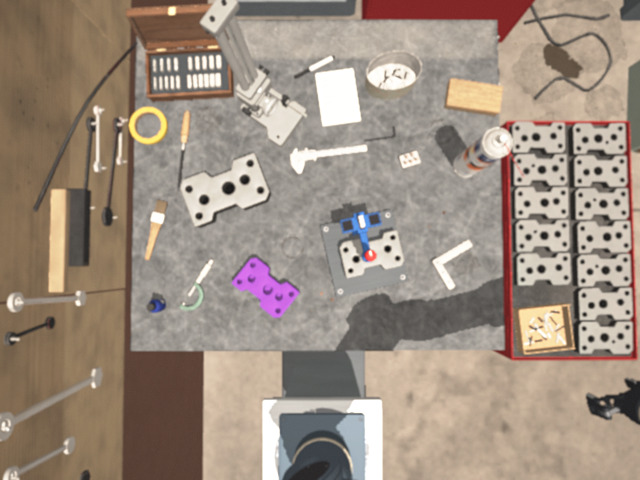

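View pics/side0.png

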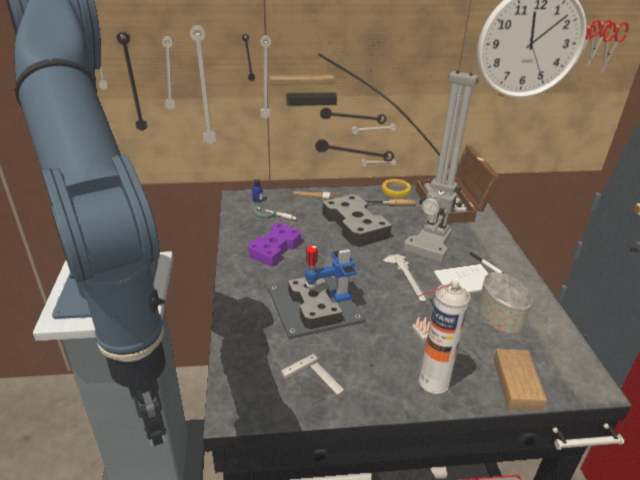

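The top view shows the clamp fixture at about (365,250), its red handle at (370,255) and its bar at (362,220).

Manifold candidates in the top view:
- grey plate under the clamp (370,253)
- larger grey plate (225,190)
- purple plate (265,287)
- tray plates on the right (540-605, 130-340)

By the description it is the small grey one under the clamp. I'll check it in a crop and measure.

```bash
python3 - <<'E'
from h import *
for n,(x0,y0,x1,y1) in (('top0',(310,190,420,310)),('side0',(260,230,380,340))):
    c=dict(np.load(f'pics/{n}.npz')); f=c['frame']; hsv=cv2.cvtColor(f,cv2.COLOR_RGB2HSV)
    roi=np.zeros(f.shape[:2],bool); roi[y0:y1,x0:x1]=1
    red=roi&((hsv[...,0]<8)|(hsv[...,0]>172))&(hsv[...,1]>150)&(hsv[...,2]>70)
    blue=roi&(hsv[...,0]>100)&(hsv[...,0]<125)&(hsv[...,1]>130)
    for m,nm in((red,'red'),(blue,'blue')):
        v,u=np.nonzero(m); P=np.array([world(c,a,b) for a,b in zip(u,v)])
        print(n,nm,len(u),'pix',u.mean().round(1),v.mean().round(1),'mean',P.mean(0).round(4),'z',np.percentile(P[:,2],[2,50,90,98]).round(4))
        zt=np.percentile(P[:,2],97); T=P[P[:,2]>zt-.008]; print('  top part',len(T),T.mean(0).round(4),T.min(0).round(4),T.max(0).round(4))
    # bar top and fixture plate by height
    vv,uu=np.mgrid[y0:y1,x0:x1]; P=np.array([world(c,a,b) for a,b in zip(uu.ravel(),vv.ravel())])
    bt=P[(P[:,2]>.150)&(P[:,2]<.168)&~red[y0:y1,x0:x1].ravel()&~blue[y0:y1,x0:x1].ravel()]; print('  bar',len(bt),np.median(bt,0).round(4),bt.min(0).round(3),bt.max(0).round(3))
    for lo,hi,nm in((.007,.017,'fix'),(.042,.054,'man')):
        q=P[(P[:,2]>lo)&(P[:,2]<hi)]; print('  ',nm,len(q),q[:,2].mean().round(4),cv2.minAreaRect((q[:,:2]*1000).astype(np.float32)))
    cr=f[y0:y1,x0:x1]; cv2.imwrite(f'pics/{n}c.png',cv2.resize(cr,None,fx=5,fy=5,interpolation=cv2.INTER_CUBIC)[:,:,::-1])
a,b=[cv2.imread(f'pics/{n}c.png')for n in('top0','side0')]; h=550
im=np.zeros((600,800,3),np.uint8); a=cv2.resize(a,(400,436));b=cv2.resize(b,(400,367)); im[:436,:400]=a; im[:367,400:]=b; cv2.imwrite('pics/crop.png',im[:440])
E
```

```text
top0 red 55 pix 369.5 255.9 mean [ 0.5325 -0.113   0.1861] z [0.1776 0.1865 0.1894 0.1914]
  top part 47 [ 0.532  -0.1141  0.1872] [ 0.5229 -0.126   0.1841] [ 0.544  -0.1046  0.1928]
top0 blue 352 pix 360.7 229.0 mean [ 0.6008 -0.0975  0.1194] z [0.0256 0.1256 0.13   0.1319]
  top part 212 [ 0.615  -0.0948  0.1279] [ 0.5927 -0.1451  0.1235] [ 0.6429 -0.0481  0.1346]
  bar 56 [ 0.616  -0.0978  0.159 ] [ 0.526 -0.107  0.152] [ 0.632 -0.09   0.164]
   fix 2788 0.0124 ((559.691650390625, -115.82510375976562), (312.5335388183594, 285.0238342285156), 0.08370373398065567)
   man 1448 0.0486 ((541.9158935546875, -130.7033233642578), (93.70055389404297, 158.1731719970703), 12.847302436828613)
side0 red 150 pix 311.1 255.0 mean [ 0.532  -0.1261  0.1697] z [0.1394 0.1723 0.1875 0.1896]
  top part 51 [ 0.5319 -0.124   0.1861] [ 0.5216 -0.1326  0.1819] [ 0.5444 -0.1093  0.1912]
side0 blue 560 pix 331.9 275.3 mean [ 0.587  -0.1174  0.0968] z [0.0187 0.1102 0.1265 0.1291]
  top part 141 [ 0.6129 -0.1152  0.1259] [ 0.5904 -0.1518  0.1206] [ 0.6412 -0.0637  0.1307]
  bar 80 [ 0.6111 -0.1029  0.1578] [ 0.52  -0.134  0.15 ] [ 0.63  -0.092  0.167]
   fix 2091 0.0123 ((611.10205078125, 0.5677032470703125), (383.8299560546875, 406.14178466796875), 12.341845512390137)
   man 1319 0.0478 ((598.3671264648438, -6.8165435791015625), (446.2376403808594, 166.955322265625), 65.15099334716797)
```

View pics/crop.png

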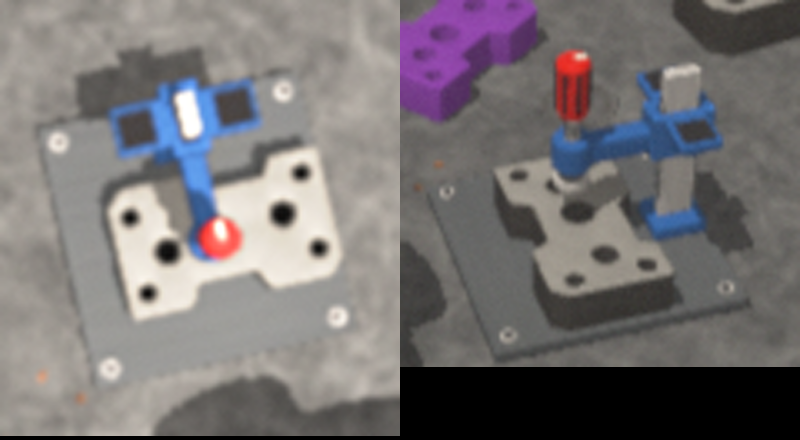

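The crop confirms the choice: the clamp jaw stands over the small grey manifold. The handle is at crop (220,238), and the +y thumb rest is the left dark square at (137,130). Fixture yaw is about 12.8°, the rest is at about (0.607,-0.065,0.127) and the handle axis at about (0.531,-0.117). Next I move above the rest with the fingers shut.

```bash
python3 -m inch '{"offset":[[30,46,5],[60,92,10],[90,138,15],[120,184,20],[150,230,25]],"angular":[[0,0,8],[0,0,16],[0,0,24],[0,0,32],[0,0,40]],"hand":[255,255,255,255,255]}' 40
python3 -m inch '{"offset":[[30,46,0],[60,92,0],[90,138,0],[120,184,0],[150,230,0]],"angular":[[0,0,8],[0,0,16],[0,0,24],[0,0,32],[0,0,42]],"hand":[255,255,255,255,255]}'
python3 -m inch '{"offset":[[18,27,-8],[36,54,-16],[54,81,-24],[72,107,-32],[72,107,-32]],"angular":[[0,0,0],[0,0,0],[0,0,0],[0,0,0],[0,0,0]],"hand":[255,255,255,255,255]}'
python3 - <<'E'
from h import *
s=env.observe(); print(s['joints'].round(1),s['ee_pos'].round(4),s['eef_rot'].round(1),s['grip_width'])
c=shot('wrist','w1'); f=c['frame']; hsv=cv2.cvtColor(f,cv2.COLOR_RGB2HSV)
shot('side','s1')
E
```

```text
clock: 0.72
ee_pos: [0.3858, -0.401, 0.2563]
eef_rot: [-180.0, -0.0, 60.6]
force: [1.0, -0.7, 0.1]
grip_width: -0.0003
grasp_force: 0.0
clock: 1.35
ee_pos: [0.5357, -0.1712, 0.2561]
eef_rot: [-180.0, 0.0, 102.7]
force: [-0.1, -0.6, 0.2]
grip_width: 0.0001
grasp_force: 0.0
clock: 1.98
ee_pos: [0.6076, -0.0627, 0.2232]
eef_rot: [-179.9, -0.1, 102.6]
force: [-0.1, -1.5, -0.6]
grip_width: 0.0
grasp_force: 0.0
[ 17.3  29.2 -24.9  92.6  13.4  61.3   1.3] [ 0.6076 -0.0627  0.2232] [-1.799e+02 -1.000e-01  1.026e+02] 2.6355419372197865e-05
```

View pics/w1.png

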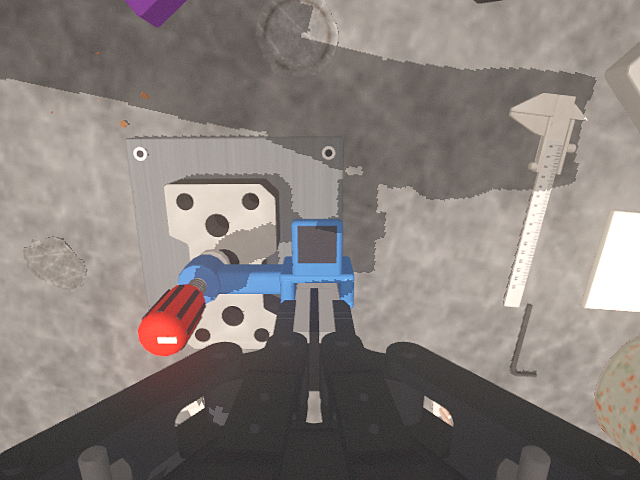

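The wrist view shows the +y rest (dark square) at (318,242), the handle top at (167,335), and the fingertips near (315,400). I'll take the rest's position from these pixels.

```bash
python3 - <<'E'
from h import *
c=dict(np.load('pics/w1.npz'))
for n,u,v in(('rest',318,242),('restTL',298,224),('restTR',338,224),('restBL',296,262),('restBR',340,262),('htop',167,335),('fixTL',140,154),('fixTR',328,153)):
    print(n,world(c,u,v).round(4))
f=c['frame'];hsv=cv2.cvtColor(f,cv2.COLOR_RGB2HSV); m=((hsv[...,0]<8)|(hsv[...,0]>172))&(hsv[...,1]>150)&(hsv[...,2]>60); m[:250]=0;m[360:]=0;m[:,230:]=0
v,u=np.nonzero(m);P=np.array([world(c,a,b)for a,b in zip(u,v)]);z=np.percentile(P[:,2],99);T=P[P[:,2]>z-.004];print(len(T),z,cv2.minEnclosingCircle((T[:,:2]*1000).astype(np.float32)),T.mean(0))
E
```

```text
rest [ 0.6095 -0.0631  0.1279]
restTL [ 0.5941 -0.0543  0.1271]
restTR [ 0.6194 -0.0484  0.1279]
restBL [ 0.5983 -0.0803  0.1269]
restBR [ 0.627  -0.0737  0.1274]
htop [ 0.538  -0.1132  0.1886]
fixTL [ 0.4409 -0.0506  0.0139]
fixTR [ 0.6084 -0.0124  0.013 ]
1239 0.18928930537424662 ((560.5379638671875, -60.393795013427734), 74.15516662597656) [ 0.53444427 -0.11372354  0.18936188]
```

```bash
python3 -m inch '{"offset":[[0,0,-25],[1,0,-50],[1,0,-75],[1,0,-88],[1,0,-88]],"angular":[[0,0,0],[0,0,0],[0,0,0],[0,0,0],[0,0,0]],"hand":[255,255,255,255,255]}'
python3 -m inch '{"offset":[[0,0,-2],[0,0,-4],[0,0,-6],[0,0,-8],[0,0,-10]],"angular":[[0,0,0],[0,0,0],[0,0,0],[0,0,0],[0,0,0]],"hand":[255,255,255,255,255]}'
python3 -m inch '{"offset":[[0,0,-1],[0,0,-2],[0,0,-3],[0,0,-4],[0,0,-5]],"angular":[[0,0,0],[0,0,0],[0,0,0],[0,0,0],[0,0,0]],"hand":[255,255,255,255,255]}'
```

```text
clock: 2.7
ee_pos: [0.6076, -0.0666, 0.1359]
eef_rot: [-179.9, 0.0, 102.3]
force: [-0.7, 0.5, 0.7]
grip_width: 0.0001
grasp_force: 0.0
clock: 3.32
ee_pos: [0.6082, -0.0656, 0.1264]
eef_rot: [180.0, -0.0, 102.4]
force: [-1.5, -0.6, 5.6]
grip_width: -0.0
grasp_force: 3.1
clock: 3.95
ee_pos: [0.6083, -0.0656, 0.1218]
eef_rot: [180.0, 0.0, 102.4]
force: [-1.1, 0.3, 6.4]
grip_width: -0.0002
grasp_force: 3.0
```

```bash
python3 -m inch '{"offset":[[0,0,-3],[0,0,-6],[0,0,-9],[0,0,-12],[0,0,-15]],"angular":[[0,0,0],[0,0,0],[0,0,0],[0,0,0],[0,0,0]],"hand":[255,255,255,255,255]}'
python3 -m inch '{"offset":[[0,0,-0.5],[0,0,-1],[0,0,-1.5],[0,0,-2],[0,0,-2.5]],"angular":[[0,0,0],[0,0,0],[0,0,0],[0,0,0],[0,0,0]],"hand":[255,255,255,255,255]}'
```

```text
clock: 4.58
ee_pos: [0.6083, -0.0655, 0.1069]
eef_rot: [180.0, 0.0, 102.4]
force: [-1.8, 1.0, 6.4]
grip_width: 0.0
grasp_force: 3.9
clock: 5.2
ee_pos: [0.6082, -0.0656, 0.1043]
eef_rot: [180.0, 0.0, 102.4]
force: [-1.4, 2.0, 5.4]
grip_width: -0.0003
grasp_force: 2.9
```

```bash
python3 -m inch '{"offset":[[0,0,-0.5],[0,0,-1],[0,0,-1.5],[0,0,-2],[0,0,-2.5]],"angular":[[0,0,0],[0,0,0],[0,0,0],[0,0,0],[0,0,0]],"hand":[255,255,255,255,255]}'
python3 -m inch '{"offset":[[0,0,-0.3],[0,0,-0.6],[0,0,-0.9],[0,0,-1.2],[0,0,-1.2]],"angular":[[0,0,0],[0,0,0],[0,0,0],[0,0,0],[0,0,0]],"hand":[255,255,255,255,255]}'
```

```text
clock: 5.82
ee_pos: [0.6086, -0.0655, 0.1021]
eef_rot: [179.9, 0.0, 102.4]
force: [-1.8, 0.8, 8.8]
grip_width: -0.0003
grasp_force: 4.6
clock: 6.45
ee_pos: [0.6088, -0.0654, 0.1012]
eef_rot: [179.9, 0.0, 102.4]
force: [-2.0, 0.8, 9.8]
grip_width: 0.0003
grasp_force: 5.0
```

```bash
python3 -m inch '{"offset":[[0,0,-0.2],[0,0,-0.4],[0,0,-0.6],[0,0,-0.8],[0,0,-0.8]],"angular":[[0,0,0],[0,0,0],[0,0,0],[0,0,0],[0,0,0]],"hand":[255,255,255,255,255]}'
python3 -m inch '{"offset":[[0,0,-0.1],[0,0,-0.2],[0,0,-0.3],[0,0,-0.4],[0,0,-0.4]],"angular":[[0,0,0],[0,0,0],[0,0,0],[0,0,0],[0,0,0]],"hand":[255,255,255,255,255]}'
```

```text
clock: 7.08
ee_pos: [0.6089, -0.0654, 0.1005]
eef_rot: [179.9, 0.0, 102.4]
force: [-2.6, 0.5, 12.0]
grip_width: 0.0003
grasp_force: 5.6
clock: 7.7
ee_pos: [0.609, -0.0654, 0.1002]
eef_rot: [179.9, 0.0, 102.4]
force: [-2.4, 0.2, 11.5]
grip_width: 0.0002
grasp_force: 5.9
```

```bash
python3 -m inch '{"offset":[[0,0,-0.1],[0,0,-0.2],[0,0,-0.3],[0,0,-0.4],[0,0,-0.4]],"angular":[[0,0,0],[0,0,0],[0,0,0],[0,0,0],[0,0,0]],"hand":[255,255,255,255,255]}'
python3 -m inch '{"offset":[[0,0,-0.1],[0,0,-0.2],[0,0,-0.3],[0,0,-0.4],[0,0,-0.4]],"angular":[[0,0,0],[0,0,0],[0,0,0],[0,0,0],[0,0,0]],"hand":[255,255,255,255,255]}'
```

```text
clock: 8.32
ee_pos: [0.609, -0.0653, 0.0998]
eef_rot: [179.9, 0.0, 102.4]
force: [-1.9, -0.1, 12.2]
grip_width: -0.0
grasp_force: 6.1
clock: 8.95
ee_pos: [0.6091, -0.0653, 0.0995]
eef_rot: [179.9, 0.0, 102.4]
force: [-2.3, 1.0, 12.8]
grip_width: -0.0002
grasp_force: 6.3
```

```bash
python3 -m inch '{"offset":[[0,0,-0.1],[0,0,-0.2],[0,0,-0.3],[0,0,-0.4],[0,0,-0.4]],"angular":[[0,0,0],[0,0,0],[0,0,0],[0,0,0],[0,0,0]],"hand":[255,255,255,255,255]}'
python3 -m inch '{"offset":[[0,0,-0.1],[0,0,-0.2],[0,0,-0.3],[0,0,-0.4],[0,0,-0.4]],"angular":[[0,0,0],[0,0,0],[0,0,0],[0,0,0],[0,0,0]],"hand":[255,255,255,255,255]}'
python3 - <<'E'
from h import *
c=shot('side','s2')
f=cv2.resize(c['frame'][220:340,260:380],None,fx=5,fy=5,interpolation=cv2.INTER_CUBIC); cv2.imwrite('pics/s2c.png',f[:,:,::-1])
E
```

```text
clock: 9.57
ee_pos: [0.6091, -0.0653, 0.0992]
eef_rot: [179.9, 0.0, 102.4]
force: [-1.9, 0.9, 12.7]
grip_width: 0.0
grasp_force: 6.6
clock: 10.2
ee_pos: [0.6092, -0.0652, 0.0989]
eef_rot: [179.8, 0.0, 102.4]
force: [-2.7, 0.9, 14.7]
grip_width: 0.0002
grasp_force: 7.0
```

```bash
python3 -m inch '{"offset":[[0,0,-0.1],[0,0,-0.2],[0,0,-0.3],[0,0,-0.4],[0,0,-0.4]],"angular":[[0,0,0],[0,0,0],[0,0,0],[0,0,0],[0,0,0]],"hand":[255,255,255,255,255]}'
python3 -m inch '{"offset":[[0,0,-0.1],[0,0,-0.2],[0,0,-0.3],[0,0,-0.4],[0,0,-0.4]],"angular":[[0,0,0],[0,0,0],[0,0,0],[0,0,0],[0,0,0]],"hand":[255,255,255,255,255]}'
```

```text
clock: 10.88
ee_pos: [0.6092, -0.0652, 0.0986]
eef_rot: [179.8, 0.0, 102.4]
force: [-2.1, 0.8, 14.2]
grip_width: 0.0003
grasp_force: 7.4
clock: 11.5
ee_pos: [0.6093, -0.0652, 0.0983]
eef_rot: [179.8, 0.0, 102.4]
force: [-1.6, 1.3, 15.4]
grip_width: 0.0
grasp_force: 7.9
```

```bash
python3 -m inch '{"offset":[[0,0,-0.2],[0,0,-0.4],[0,0,-0.6],[0,0,-0.8],[0,0,-0.8]],"angular":[[0,0,0],[0,0,0],[0,0,0],[0,0,0],[0,0,0]],"hand":[255,255,255,255,255]}'
python3 - <<'E'
from h import *
print(env.observe()['force'])
c=shot('side','s3'); a=dict(np.load('pics/s1.npz'))
# red handle tip vs bottom
def hand(c):
    hsv=cv2.cvtColor(c['frame'],cv2.COLOR_RGB2HSV);m=((hsv[...,0]<8)|(hsv[...,0]>172))&(hsv[...,1]>150)&(hsv[...,2]>50);m[:225]=0;m[345:]=0;m[:,:260]=0;m[:,380:]=0
    v,u=np.nonzero(m);d=np.polyfit(v,u,1);P=np.array([world(c,x,y)for x,y in zip(u,v)]);return len(u),u.mean(),v.mean(),d[0],np.polyfit(P[:,2],P[:,0],1)[0],P.mean(0)
print(hand(a));print(hand(c))
E
```

```text
clock: 12.12
ee_pos: [0.6094, -0.0651, 0.0977]
eef_rot: [179.8, 0.0, 102.4]
force: [-2.2, 0.5, 16.5]
grip_width: -0.0002
grasp_force: 8.7
[-2.23790141  0.53567918 16.51952776]
(157, np.float64(311.10828025477707), np.float64(255.19745222929936), np.float64(0.012962679132500455), np.float64(-0.0706352399365429), array([ 0.53220338, -0.12469719,  0.1679609 ]))
(154, np.float64(312.05194805194805), np.float64(263.33116883116884), np.float64(-0.02031053832123202), np.float64(-0.13701752788410718), array([ 0.53410152, -0.13223998,  0.14891284]))
```

Bound: the push is 16.5 N, the rest has gone down 30 mm, and the handle leans about 0.033 rad. I'll retreat up and locate the handle.

```bash
python3 -m inch '{"offset":[[0,0,-0],[0,0,10],[0,0,50],[0,0,90],[0,0,125]],"angular":[[0,0,0],[0,0,0],[0,0,0],[0,0,0],[0,0,0]],"hand":[255,255,255,255,255]}'
python3 -m inch '{"offset":[[0,0,0],[0,10,0],[0,20,0],[0,30,0],[0,30,0]],"angular":[[0,0,0],[0,0,0],[0,0,0],[0,0,0],[0,0,0]],"hand":[255,255,120,40,0]}' 50
python3 - <<'E'
from h import *
shot('wrist','w2');shot('top','t2')
E
```

```text
clock: 12.8
ee_pos: [0.6081, -0.0657, 0.2222]
eef_rot: [180.0, 0.0, 102.4]
force: [-0.2, 0.1, -1.0]
grip_width: -0.0001
grasp_force: 0.0
clock: 13.42
ee_pos: [0.608, -0.0341, 0.2203]
eef_rot: [-180.0, -0.0, 102.5]
force: [-0.5, 0.1, 0.1]
grip_width: 0.0546
grasp_force: 0.0
```

View pics/w2.png

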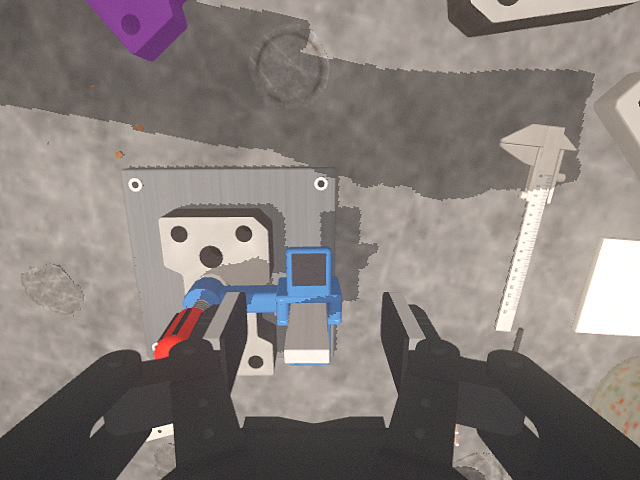

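The handle (red, near (180,330)) is hidden by the left finger; the rest is at (310,268). I'll shift so that the handle lies between the fingers in view.

```bash
python3 -m inch '{"offset":[[-16,-6,0],[-32,-12,0],[-48,-18,0],[-63,-26,0],[-63,-26,0]],"angular":[[0,0,0],[0,0,0],[0,0,0],[0,0,0],[0,0,0]],"hand":[0,0,0,0,0]}' 50
python3 - <<'E'
from h import *
c=shot('wrist','w3')
def red(c,box):
    x0,y0,x1,y1=box;hsv=cv2.cvtColor(c['frame'],cv2.COLOR_RGB2HSV);m=((hsv[...,0]<8)|(hsv[...,0]>172))&(hsv[...,1]>130)&(hsv[...,2]>40);r=np.zeros(m.shape,bool);r[y0:y1,x0:x1]=1
    v,u=np.nonzero(m&r);return np.array([world(c,a,b)for a,b in zip(u,v)])
for c,b in((c,(150,150,500,470)),(dict(np.load('pics/t2.npz')),(350,240,390,275))):
    P=red(c,b);z=np.percentile(P[:,2],97);T=P[abs(P[:,2]-z)<.004];print(len(P),len(T),z,T.mean(0).round(4),np.percentile(T,[2,98],axis=0).round(4))
    for lo in (.115,.125,.135,.145,.155):
        q=P[(P[:,2]>lo)&(P[:,2]<lo+.01)]
        if len(q)>9: print(lo,len(q),q.min(0).round(4),q.max(0).round(4))
E
```

```text
clock: 14.15
ee_pos: [0.5443, -0.063, 0.2208]
eef_rot: [-180.0, 0.0, 102.3]
force: [1.3, -0.2, 0.2]
grip_width: 0.0851
grasp_force: 0.0
1860 1036 0.16353409276656056 [ 0.5353 -0.1146  0.1621] [[ 0.5249 -0.1257  0.1597]
 [ 0.5469 -0.1047  0.1638]]
0.115 76 [ 0.5255 -0.1124  0.1167] [ 0.5472 -0.1031  0.125 ]
0.125 135 [ 0.5221 -0.1163  0.1251] [ 0.5473 -0.103   0.1349]
0.135 177 [ 0.5225 -0.116   0.135 ] [ 0.5484 -0.103   0.145 ]
0.145 197 [ 0.5227 -0.1153  0.145 ] [ 0.5485 -0.1028  0.155 ]
0.155 1265 [ 0.5228 -0.1274  0.1551] [ 0.5494 -0.1026  0.1645]Traceback (most recent call last):
  File "<stdin>", line 7, in <module>
IndexError: too many indices for array: array is 1-dimensional, but 2 were indexed
```

View pics/w3.png

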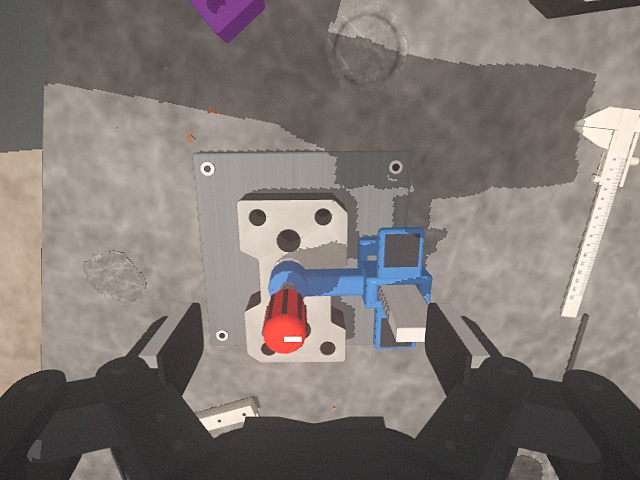

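The handle top is seen at (286,335), and its axis comes out at about (0.5355,-0.115) with its top at z 0.1635. I'll move over it, pre-rotate anticlockwise, then descend.

```bash
python3 -m inch '{"offset":[[-2,-13,0],[-4,-26,0],[-6,-39,0],[-9,-52,0],[-9,-52,0]],"angular":[[0,0,10],[0,0,20],[0,0,30],[0,0,40],[0,0,50]],"hand":[0,0,0,0,0]}' 50
python3 -m inch '{"offset":[[0,0,0],[0,0,0],[0,0,-20],[0,0,-40],[0,0,-40]],"angular":[[0,0,5],[0,0,10],[0,0,10],[0,0,10],[0,0,10]],"hand":[0,0,0,0,0]}'
python3 -c "
from station import env;s=env.observe();print(s['joints'].round(1),s['ee_pos'].round(4))"
```

```text
clock: 14.82
ee_pos: [0.5367, -0.1148, 0.2206]
eef_rot: [180.0, 0.0, 152.6]
force: [1.2, 0.7, 0.1]
grip_width: 0.0853
grasp_force: 0.0
clock: 15.45
ee_pos: [0.536, -0.1135, 0.1796]
eef_rot: [180.0, -0.1, 162.4]
force: [0.6, -0.1, 0.1]
grip_width: 0.0855
grasp_force: 0.0
[ 33.5  29.2 -39.5 104.7  22.4  54.3  56.6] [ 0.536  -0.1135  0.1796]
```

```bash
python3 -m inch '{"offset":[[0,-1.5,-15],[0,-1.5,-30],[0,-1.5,-45],[0,-1.5,-55],[0,-1.5,-55]],"angular":[[0,0,0],[0,0,0],[0,0,0],[0,0,0],[0,0,0]],"hand":[0,0,0,0,0]}' 50
python3 -m inch '{"offset":[[0,0,0],[0,0,0],[0,0,0],[0,0,0],[0,0,0]],"angular":[[0,0,0],[0,0,0],[0,0,0],[0,0,0],[0,0,0]],"hand":[60,120,170,210,255]}' 50
```

```text
clock: 16.08
ee_pos: [0.5357, -0.1151, 0.1248]
eef_rot: [-180.0, -0.1, 162.4]
force: [0.3, 0.5, 0.2]
grip_width: 0.0855
grasp_force: 0.0
clock: 16.7
ee_pos: [0.5362, -0.1156, 0.126]
eef_rot: [-180.0, 0.0, 162.4]
force: [-1.7, -1.0, 5.1]
grip_width: 0.0253
grasp_force: 49.0
```

```bash
python3 -m inch '{"offset":[[0,0,0],[0,0,0],[0,0,0],[0,0,0],[0,0,0]],"angular":[[0,0,-6],[0,0,-14],[0,0,-22],[0,0,-30],[0,0,-38]],"hand":[255,255,255,255,255]}'
python3 -m inch '{"offset":[[0,0,0],[0,0,0],[0,0,0],[0,0,0],[0,0,0]],"angular":[[0,0,-8],[0,0,-16],[0,0,-24],[0,0,-32],[0,0,-40]],"hand":[255,255,255,255,255]}'
python3 -c "
from station import env;s=env.observe();print(s['joints'].round(1),s['ft_torque'])"
```

```text
clock: 17.32
ee_pos: [0.5369, -0.1155, 0.1256]
eef_rot: [179.9, 0.1, 124.2]
force: [4.6, -0.5, -4.8]
grip_width: 0.0255
grasp_force: 51.6
clock: 17.95
ee_pos: [0.5379, -0.114, 0.1252]
eef_rot: [179.9, -0.1, 84.2]
force: [10.9, 4.0, -11.6]
grip_width: 0.0255
grasp_force: 53.9
[ 17.4  29.7 -15.2 108.7  10.9  42.8  -9.6] [ 0.44350404 -1.11765832  0.31711372]
```

```bash
python3 -m inch '{"offset":[[0.5,0,-0.3],[1,0.2,-0.8],[1.5,0.3,-1.2],[1.5,0.3,-1.5],[1.5,0.3,-1.5]],"angular":[[0,0,-8],[0,0,-16],[0,0,-24],[0,0,-32],[0,0,-37]],"hand":[255,255,255,255,255]}'
python3 -c "
from station import env;s=env.observe();print(s['ft_torque'])"
python3 -m inch '{"offset":[[0,0,0],[0,0,0],[0,0,0],[0,0,0],[0,0,0]],"angular":[[0,0,0],[0,0,0],[0,0,0],[0,0,0],[0,0,0]],"hand":[170,100,50,0,0]}'
python3 -m inch '{"offset":[[0,0,10],[0,0,30],[0,0,50],[0,0,60],[0,0,60]],"angular":[[0,0,0],[0,0,0],[0,0,8],[0,0,18],[0,0,28]],"hand":[0,0,0,0,0]}'
python3 - <<'E'
from h import *
c=shot('wrist','w4')
E
```

```text
clock: 18.58
ee_pos: [0.54, -0.1135, 0.1246]
eef_rot: [179.9, -0.2, 47.3]
force: [7.8, 2.6, -1.0]
grip_width: 0.0251
grasp_force: 51.1
[ 0.57045523 -0.8955544   0.27135496]
clock: 19.2
ee_pos: [0.5374, -0.115, 0.1241]
eef_rot: [-180.0, 0.0, 47.4]
force: [0.5, 0.0, 0.6]
grip_width: 0.0852
grasp_force: 0.0
clock: 19.82
ee_pos: [0.5383, -0.1151, 0.1859]
eef_rot: [179.9, 0.0, 75.7]
force: [0.5, 0.7, -0.2]
grip_width: 0.0853
grasp_force: 0.0
```

View pics/w4.png

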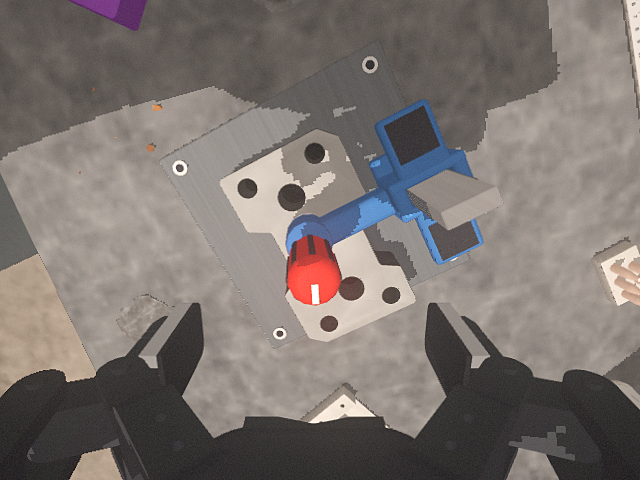

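The handle has a white index mark, at (292,339) in w3 and now at (315,294). I'll use it to read the turned angle.

```bash
cat >> h.py <<'E'
def mark(c,box):
    """angle of the white index mark, handle top centre, top z"""
    x0,y0,x1,y1=box;hsv=cv2.cvtColor(c['frame'],cv2.COLOR_RGB2HSV)[y0:y1,x0:x1]
    r=(((hsv[...,0]<10)|(hsv[...,0]>170))&(hsv[...,1]>120)&(hsv[...,2]>40)).astype(np.uint8)
    cn=max(cv2.findContours(r,0,2)[0],key=cv2.contourArea); hull=np.zeros_like(r);cv2.drawContours(hull,[cv2.convexHull(cn)],-1,1,-1)
    v,u=np.nonzero(hull);P=np.array([world(c,a+x0,b+y0)for a,b in zip(u,v)]);z=np.percentile(P[:,2],98)
    T=P[P[:,2]>z-.006]; C=(np.percentile(T,1,axis=0)+np.percentile(T,99,axis=0))[:2]/2
    w=(hsv[v,u,1]<90)&(hsv[v,u,2]>150)&(P[:,2]>z-.006); W=P[w][:,:2]; k=W.mean(0)
    d=np.linalg.svd(W-k)[2][0]; d*=np.sign(d@(k-C)) or 1
    return w.sum(),C.round(4),z.round(4),'mark',k.round(4),'axis',np.degrees(np.arctan2(d[1],d[0])).round(1),'fromC',np.degrees(np.arctan2(*(k-C)[::-1])).round(1)
E
python3 - <<'E'
from h import *
for n,b in(('w1',(130,250,230,360)),('w3',(240,250,340,370)),('w4',(270,200,360,320))): print(n,mark(dict(np.load(f'pics/{n}.npz')),b))
E
```

```text
w1 (np.int64(132), array([ 0.5565, -0.0598]), np.float64(0.1893), 'mark', array([ 0.5388, -0.1151]), 'axis', np.float64(-114.6), 'fromC', np.float64(-107.8))
w3 (np.int64(94), array([ 0.5361, -0.1149]), np.float64(0.1639), 'mark', array([ 0.5414, -0.1151]), 'axis', np.float64(13.2), 'fromC', np.float64(-2.3))
w4 (np.int64(141), array([ 0.5373, -0.1151]), np.float64(0.1614), 'mark', array([ 0.5366, -0.1203]), 'axis', np.float64(-103.6), 'fromC', np.float64(-98.1))
```

Turned 2.04 rad with no slip. Now the second stroke, of about 1.9 rad.

```bash
python3 -m inch '{"offset":[[0,0,0],[0,0,0],[0,0,0],[0,0,0],[0,0,0]],"angular":[[0,0,10],[0,0,20],[0,0,30],[0,0,40],[0,0,50]],"hand":[0,0,0,0,0]}' 50
python3 -m inch '{"offset":[[0,0,0],[-0.5,0,0],[-0.5,0,-15],[-0.5,0,-30],[-0.5,0,-30]],"angular":[[0,0,10],[0,0,20],[0,0,30],[0,0,36],[0,0,36]],"hand":[0,0,0,0,0]}'
python3 -m inch '{"offset":[[0,0,-10],[0,0,-20],[0,0,-32],[0,0,-32],[0,0,-32]],"angular":[[0,0,0],[0,0,0],[0,0,0],[0,0,0],[0,0,0]],"hand":[0,0,0,0,60]}'
python3 -m inch '{"offset":[[0,0,0],[0,0,0],[0,0,0],[0,0,0],[0,0,0]],"angular":[[0,0,0],[0,0,0],[0,0,0],[0,0,0],[0,0,0]],"hand":[110,160,210,255,255]}'
```

```text
clock: 20.5
ee_pos: [0.5376, -0.1151, 0.1846]
eef_rot: [-180.0, 0.0, 125.5]
force: [-0.4, -0.1, -0.1]
grip_width: 0.0854
grasp_force: 0.0
clock: 21.12
ee_pos: [0.5364, -0.1152, 0.1536]
eef_rot: [-180.0, -0.1, 161.2]
force: [0.3, -0.7, 0.8]
grip_width: 0.0851
grasp_force: 0.0
clock: 21.75
ee_pos: [0.5372, -0.1148, 0.1222]
eef_rot: [180.0, -0.0, 161.4]
force: [-0.1, -0.1, 0.3]
grip_width: 0.0699
grasp_force: 0.0
clock: 22.38
ee_pos: [0.5373, -0.1152, 0.1225]
eef_rot: [-180.0, 0.0, 161.4]
force: [-0.9, -1.0, 5.4]
grip_width: 0.0254
grasp_force: 49.2
```

Turn −108° with small compensation in x and z.

```bash
python3 -m inch '{"offset":[[0,0,0],[0.2,0,-0.2],[0.4,0,-0.4],[0.6,0,-0.6],[0.8,0,-0.8]],"angular":[[0,0,-6],[0,0,-14],[0,0,-22],[0,0,-30],[0,0,-38]],"hand":[255,255,255,255,255]}'
python3 -m inch '{"offset":[[0.2,0,-0.2],[0.4,0,-0.4],[0.6,0,-0.6],[0.8,0,-0.8],[1,0,-1]],"angular":[[0,0,-8],[0,0,-16],[0,0,-24],[0,0,-30],[0,0,-36]],"hand":[255,255,255,255,255]}'
python3 -m inch '{"offset":[[0.2,0,-0.2],[0.4,0,-0.4],[0.6,0,-0.6],[0.8,0,-0.8],[0.8,0,-0.8]],"angular":[[0,0,-8],[0,0,-16],[0,0,-24],[0,0,-30],[0,0,-34]],"hand":[255,255,255,255,255]}'
python3 -c "
from station import env;s=env.observe();print(s['ft_torque'])"
```

```text
clock: 23.0
ee_pos: [0.5381, -0.1152, 0.1217]
eef_rot: [-180.0, 0.1, 123.2]
force: [1.5, 0.1, 4.8]
grip_width: 0.0257
grasp_force: 58.9
clock: 23.62
ee_pos: [0.5394, -0.1134, 0.1207]
eef_rot: [180.0, -0.1, 87.3]
force: [2.7, 4.5, 6.7]
grip_width: 0.0255
grasp_force: 67.7
clock: 24.25
ee_pos: [0.5418, -0.1125, 0.1203]
eef_rot: [179.9, -0.2, 53.4]
force: [6.4, 6.6, 6.7]
grip_width: 0.0257
grasp_force: 58.8
[ 1.45254922 -0.06169718  0.22686652]
```

Release, rise, and check the angle and the surroundings.

```bash
python3 -m inch '{"offset":[[0,0,0],[0,0,0],[0,0,0],[0,0,0],[0,0,0]],"angular":[[0,0,0],[0,0,0],[0,0,0],[0,0,0],[0,0,0]],"hand":[170,100,50,0,0]}'
python3 -m inch '{"offset":[[-1,0,10],[-1,0,30],[-1,0,50],[-1,0,60],[-1,0,63]],"angular":[[0,0,0],[0,0,0],[0,0,8],[0,0,16],[0,0,22]],"hand":[0,0,0,0,0]}'
python3 - <<'E'
from h import *
c=shot('wrist','w5'); shot('side','s5')
print(mark(c,(250,180,380,340)))
d=shot('top','t5')
E
```

```text
clock: 24.88
ee_pos: [0.5395, -0.115, 0.1195]
eef_rot: [-180.0, 0.0, 53.4]
force: [-0.5, -1.1, 0.5]
grip_width: 0.0857
grasp_force: 0.0
clock: 25.5
ee_pos: [0.5391, -0.1151, 0.1841]
eef_rot: [179.9, 0.0, 75.6]
force: [0.0, -0.0, 0.3]
grip_width: 0.085
grasp_force: 0.0
(np.int64(141), array([ 0.5381, -0.115 ]), np.float64(0.159), 'mark', array([ 0.5342, -0.1129]), 'axis', np.float64(75.6), 'fromC', np.float64(151.6))
```

View pics/w5.png

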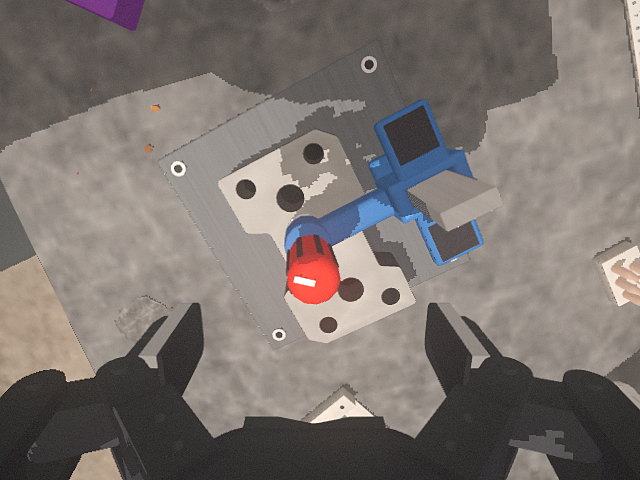

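The mark now points left at (305,282): about 110° more, so about 3.96 rad in total. As a check on tightness, I'll compare the handle-top height above the manifold and the arm slope across the views.

```bash
python3 - <<'E'
from h import *
L=lambda n:dict(np.load(f'pics/{n}.npz'))
for n,hb in(('w1',(135,305,200,356)),('w3',(265,315,305,352)),('w4',(290,255,340,303)),('w5',(290,255,335,302))):
    c=L(n);f=c['frame'];hsv=cv2.cvtColor(f,cv2.COLOR_RGB2HSV)
    vv,uu=np.nonzero(c['z_map']>0); vv,uu=vv[::1],uu[::1]
    K,D,R,t=[np.array(c[k],float) for k in('camera_matrix','D','R','t')]
    p=cv2.undistortPoints(np.stack([uu,vv],1)[:,None].astype(float),K,D)[:,0]; s=c['z_map'][vv,uu][:,None]
    P=(np.c_[p,np.ones(len(p))]*s-t)@R
    H,S,V=[hsv[vv,uu,i].astype(int) for i in range(3)]
    a=np.radians(12.8);q=P[:,:2]-[.614,-.098]; X=q@[np.cos(a),np.sin(a)];Y=q@[-np.sin(a),np.cos(a)]; Z=P[:,2]
    red=((H<8)|(H>172))&(S>120)&(abs(X+85)<25)&(abs(X*1000+85)<25)
    red=((H<8)|(H>172))&(S>120)&(abs(X+.085)<.025)&(abs(Y)<.03)
    man=(Z>.04)&(Z<.056)&(S<60)&(abs(X+.085)<.04)&(Y>.03)&(Y<.07)
    fix=(Z>.005)&(Z<.02)&(X<-.14)&(X>-.17)&(abs(Y)<.09)
    rest=(abs(X)<.01)&(abs(Y-.034)<.01)&(Z>.08)
    bl=(H>100)&(H<125)&(S>130)
    prof=[np.percentile(Z[bl&(abs(X-x)<.004)&(abs(Y)<.012)&(Z>.06)],90).round(4) if (bl&(abs(X-x)<.004)&(abs(Y)<.012)&(Z>.06)).sum()>5 else None for x in(-.065,-.055,-.045,-.035,-.025)]
    pr=P[rest&(Z<.14)]; k=np.polyfit(X[rest&(Z<.14)],Z[rest&(Z<.14)],1) if rest.sum()>20 else 0
    print(n,'htop',np.percentile(Z[red],[90,97,99]).round(4),'man',np.median(Z[man]).round(4),'fix',np.median(Z[fix]).round(4),'rest',np.median(pr[:,2]).round(4),'slope',k,'arm',prof)
for n in('top0','t5'):
    c=L(n);vv,uu=np.mgrid[190:310,310:420];P=np.array([world(c,a,b)for a,b in zip(uu.ravel(),vv.ravel())]);q=P[(P[:,2]>.042)&(P[:,2]<.054)];print(n,len(q),cv2.minAreaRect((q[:,:2]*1000).astype(np.float32)))
E
```

```text
w1 htop [0.1883 0.1888 0.1891] man 0.0486 fix 0.0127 rest 0.1278 slope [0.00741277 0.1277525 ] arm [np.float64(0.1139), np.float64(0.1145), np.float64(0.1144), np.float64(0.1151), np.float64(0.1272)]
w3 htop [0.163  0.1635 0.1639] man 0.0487 fix 0.0127 rest 0.0991 slope [-0.03242895  0.09908763] arm [None, np.float64(0.0882), np.float64(0.0882), np.float64(0.0877), np.float64(0.099)]
w4 htop [0.1605 0.161  0.1613] man 0.0486 fix 0.0127 rest 0.099 slope [-0.0460718   0.09903139] arm [None, np.float64(0.0883), np.float64(0.0885), np.float64(0.0882), np.float64(0.0978)]
w5 htop [0.158  0.1585 0.1588] man 0.0486 fix 0.0127 rest 0.0991 slope [-0.05709068  0.09910619] arm [None, np.float64(0.0901), np.float64(0.0895), np.float64(0.0889), np.float64(0.0963)]
top0 1448 ((541.9158935546875, -130.7033233642578), (93.70055389404297, 158.1731719970703), 12.847302436828613)
t5 457 ((530.0350341796875, -71.402099609375), (47.63175964355469, 100.07106018066406), 89.68119049072266)
```

```bash
python3 - <<'E'
from h import *
from scipy.spatial.transform import Rotation as Ro
c=dict(np.load('pics/w5.npz')); s=env.observe()
Rt=Ro.from_euler('xyz',s['eef_rot'],degrees=True).as_matrix(); cam=-c['R'].T@c['t']
print('cam',cam.round(3),'cam in tool',(Rt.T@(cam-s['ee_pos'])).round(3),'fwd in tool',(Rt.T@c['R'][2]).round(3),'fwd world',c['R'][2].round(3),c['camera_matrix'].round(0))
for th in(-20,-25,-30,-35):
    T=Ro.from_rotvec([0,0,0]).as_matrix(); D=Ro.from_rotvec([th,0,0],degrees=True).as_matrix()
    off=D@(cam-s['ee_pos']); fw=D@c['R'][2]
    pad=np.array([.535,-.115,.052]); 
    for d in(.2,.24):
        C=pad-d*fw+d*.25*(D@-c['R'][1])*0; print(th,d,'cam',C.round(3),'fwd',fw.round(2),'TCP',(C-off).round(3),'shift mm',((C-off-s['ee_pos'])*1000).round())
E
```

```text
cam [ 0.556 -0.045  0.327] cam in tool [ 0.072 -0.001 -0.144] fwd in tool [-0.285  0.004  0.959] fwd world [-0.068 -0.277 -0.959] [[380.   0. 314.]
 [  0. 380. 239.]
 [  0.   0.   1.]]
-20 0.2 cam [0.549 0.003 0.213] fwd [-0.07 -0.59 -0.81] TCP [ 0.532 -0.112  0.102] shift mm [ -7.   3. -82.]
-20 0.24 cam [0.551 0.026 0.245] fwd [-0.07 -0.59 -0.81] TCP [ 0.534 -0.089  0.134] shift mm [ -4.  26. -49.]
-25 0.2 cam [0.549 0.016 0.202] fwd [-0.07 -0.66 -0.75] TCP [ 0.532 -0.108  0.101] shift mm [ -7.   7. -82.]
-25 0.24 cam [0.551 0.042 0.232] fwd [-0.07 -0.66 -0.75] TCP [ 0.534 -0.082  0.131] shift mm [ -4.  33. -52.]
-30 0.2 cam [0.549 0.029 0.19 ] fwd [-0.07 -0.72 -0.69] TCP [ 0.532 -0.104  0.1  ] shift mm [ -7.  11. -83.]
-30 0.24 cam [0.551 0.058 0.218] fwd [-0.07 -0.72 -0.69] TCP [ 0.534 -0.075  0.128] shift mm [ -4.  40. -55.]
-35 0.2 cam [0.549 0.04  0.177] fwd [-0.07 -0.78 -0.63] TCP [ 0.532 -0.1    0.099] shift mm [ -7.  15. -84.]
-35 0.24 cam [0.551 0.071 0.202] fwd [-0.07 -0.78 -0.63] TCP [ 0.534 -0.069  0.124] shift mm [ -4.  47. -59.]
```

```bash
python3 -m inch '{"offset":[[0,20,0],[0,40,0],[0,60,0],[0,75,-8],[0,85,-15]],"angular":[[-6,0,0],[-12,0,0],[-18,0,0],[-24,0,0],[-30,0,0]],"hand":[0,0,0,0,0]}'
python3 -m inch '{"offset":[[0,0,0],[0,0,0],[0,0,0],[0,0,0],[0,0,0]],"angular":[[0,0,0],[0,0,0],[0,0,0],[0,0,0],[0,0,0]],"hand":[0,0,0,0,0]}'
python3 - <<'E'
from h import *
c=shot('wrist','w6')
cv2.imwrite('pics/w6c.png',cv2.resize(c['frame'][120:340,190:450],None,fx=2.7,fy=2.7,interpolation=cv2.INTER_CUBIC)[:,:,::-1])
E
```

```text
clock: 26.28
ee_pos: [0.539, -0.0287, 0.1678]
eef_rot: [171.5, 29.1, 73.1]
force: [0.3, 1.0, 0.1]
grip_width: 0.0857
grasp_force: 0.0
clock: 26.9
ee_pos: [0.5388, -0.0306, 0.1679]
eef_rot: [171.7, 28.9, 73.1]
force: [0.1, -0.9, 1.4]
grip_width: 0.0855
grasp_force: 0.0
```

View pics/w6c.png

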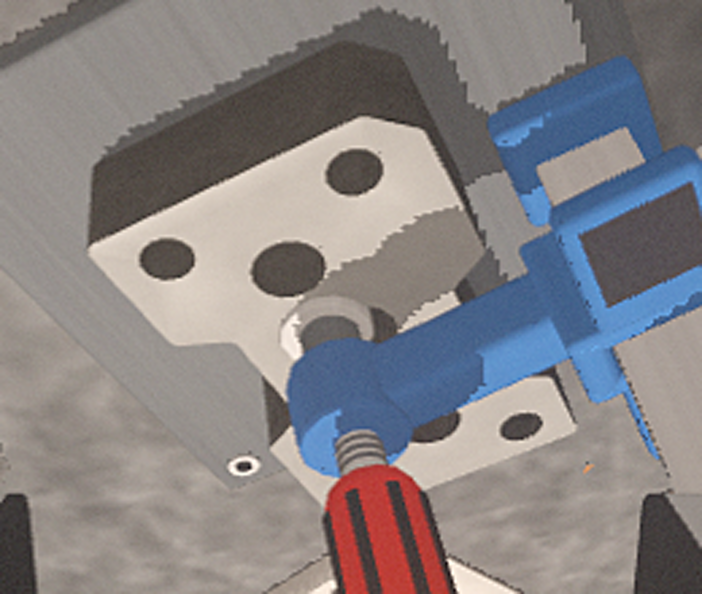

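The crop shows the pad at (328,322), bearing on the plate, with the spring stack above it under the boss. I'll take a depth profile across the pad.

```bash
python3 - <<'E'
from h import *
for n,us,vs in(('w6',(305,311,317),range(224,262,2)),('w1',(212,220,228),range(242,282,2))):
    c=dict(np.load(f'pics/{n}.npz'))
    for u in us: print(n,u,[(v,*(world(c,u,v)*1000).round(1)[1:]) for v in vs])
E
```

```text
w6 305 [(224, np.float64(-99.7), np.float64(46.2)), (226, np.float64(-101.1), np.float64(46.8)), (228, np.float64(-101.4), np.float64(48.7)), (230, np.float64(-103.3), np.float64(48.9)), (232, np.float64(-103.4), np.float64(50.9)), (234, np.float64(-105.3), np.float64(51.1)), (236, np.float64(-106.9), np.float64(51.6)), (238, np.float64(-108.2), np.float64(52.5)), (240, np.float64(-109.0), np.float64(53.8)), (242, np.float64(-109.2), np.float64(55.7)), (244, np.float64(-109.3), np.float64(57.7)), (246, np.float64(-109.3), np.float64(59.7)), (248, np.float64(-109.7), np.float64(61.3)), (250, np.float64(-101.3), np.float64(71.0)), (252, np.float64(-102.3), np.float64(72.0)), (254, np.float64(-101.9), np.float64(74.3)), (256, np.float64(-101.9), np.float64(76.1)), (258, np.float64(-102.2), np.float64(77.8)), (260, np.float64(-102.9), np.float64(79.0))]
w6 311 [(224, np.float64(-99.5), np.float64(48.1)), (226, np.float64(-101.0), np.float64(48.6)), (228, np.float64(-102.8), np.float64(48.9)), (230, np.float64(-103.3), np.float64(50.5)), (232, np.float64(-104.8), np.float64(51.2)), (234, 
[... 3534 characters left out ...]
p.float64(17.4)), (252, np.float64(-124.6), np.float64(18.0)), (254, np.float64(-127.0), np.float64(16.9)), (256, np.float64(-129.3), np.float64(16.4)), (258, np.float64(-130.9), np.float64(17.4)), (260, np.float64(-110.1), np.float64(74.3)), (262, np.float64(-111.1), np.float64(76.1)), (264, np.float64(-104.2), np.float64(96.8)), (266, np.float64(-103.7), np.float64(101.9)), (268, np.float64(-103.8), np.float64(105.3)), (270, np.float64(-103.6), np.float64(109.6)), (272, np.float64(-104.4), np.float64(111.2)), (274, np.float64(-105.6), np.float64(111.8)), (276, np.float64(-106.3), np.float64(113.8)), (278, np.float64(-107.8), np.float64(113.8)), (280, np.float64(-109.2), np.float64(114.1))]
```

```bash
python3 - <<'E'
from h import *
for n,(u0,v0,u1,v1),ax in(('w6',(285,222,335,256),(.534,-.1155)),('w1',(190,235,240,270),(.5335,-.1165))):
    c=dict(np.load(f'pics/{n}.npz'));f=c['frame'];hsv=cv2.cvtColor(f,cv2.COLOR_RGB2HSV)
    vv,uu=np.mgrid[v0:v1,u0:u1];uu,vv=uu.ravel(),vv.ravel()
    P=np.array([world(c,a,b)for a,b in zip(uu,vv)])*1000
    k=hsv[vv,uu,1]<80; P=P[k]; r=np.hypot(P[:,0]-ax[0]*1000,P[:,1]-ax[1]*1000)
    for a in range(4,22,1):
        q=P[(r>=a)&(r<a+1)&(P[:,2]>47)&(P[:,2]<90)]
        if len(q)>3: print(n,a,len(q),np.percentile(q[:,2],[10,30,50,70,90]).round(1))
E
```

```text
w6 5 9 [52.1 53.5 56.4 57.8 58.8]
w6 6 67 [52.2 54.1 55.6 57.6 59.4]
w6 7 63 [51.9 52.6 54.3 57.4 60.6]
w6 8 69 [51.8 52.4 54.8 57.8 61.1]
w6 9 71 [51.  51.8 52.4 53.5 58.1]
w6 10 89 [48.5 50.5 51.3 51.8 52.8]
w6 11 55 [48.5 49.3 50.4 51.3 51.8]
w6 12 67 [48.2 48.9 50.1 51.3 52. ]
w6 13 71 [48.2 48.8 49.2 50.8 51.8]
w6 14 69 [48.1 48.7 49.3 50.7 55.2]
w6 15 85 [48.1 48.6 49.  49.5 51.2]
w6 16 65 [48.1 48.5 48.8 49.1 49.4]
w6 17 72 [48.1 48.5 48.7 48.9 49.4]
w6 18 66 [48.1 48.4 48.6 48.9 49.2]
w6 19 55 [48.1 48.4 48.7 48.9 49.2]
w6 20 51 [48.2 48.5 48.8 48.9 49.3]
w6 21 49 [47.9 48.4 48.7 48.9 49.3]
w1 5 4 [47.8 48.1 48.3 48.6 49. ]
w1 6 11 [48.3 48.7 48.8 49.  49.4]
w1 7 15 [47.8 48.1 48.7 48.9 49. ]
w1 8 17 [48.1 48.6 48.9 49.1 49.8]
w1 9 31 [47.8 48.4 48.8 49.5 50.3]
w1 10 46 [47.9 48.5 49.  79.6 80.1]
w1 11 71 [48.1 48.6 78.6 79.8 80.8]
w1 12 96 [48.4 49.2 74.6 79.2 80.3]
w1 13 124 [48.3 49.1 75.1 77.3 79.5]
w1 14 59 [47.8 48.4 48.7 48.9 49.4]
w1 15 54 [48.  48.5 48.8 49.1 49.7]
w1 16 66 [47.8 48.3 48.6 48.9 49.5]
w1 17 64 [48.  48.3 48.6 49.  49.9]
w1 18 50 [47.6 48.3 48.9 49.2 49.6]
w1 19 50 [48.1 48.6 48.9 49.1 49.6]
w1 20 46 [47.8 48.3 48.7 49.  49.6]
w1 21 35 [48.  48.5 48.7 48.8 49.2]
```

Measured: the pad bears on the plate, the jaw tilt is about 0.057 rad, and the disc springs are compressed about 2–2.5 mm, so the force is in the target range. I'll retreat clear and hand in.

```bash
python3 -m inch '{"offset":[[0,10,15],[0,20,35],[0,30,60],[0,35,80],[0,35,80]],"angular":[[0,0,0],[0,0,0],[0,0,0],[0,0,0],[0,0,0]],"hand":[0,0,0,0,0]}'
python3 -m inch '{"offset":[[0,0,0],[0,0,0],[0,0,0],[0,0,0],[0,0,0]],"angular":[[0,0,0],[0,0,0],[0,0,0],[0,0,0],[0,0,0]],"hand":[0,0,0,0,0]}'
python3 -c "
from station import close_job;print(close_job())"
```

```text
clock: 27.58
ee_pos: [0.5394, 0.0055, 0.2487]
eef_rot: [171.6, 28.8, 73.2]
force: [1.0, 0.0, 0.3]
grip_width: 0.0853
grasp_force: 0.0
clock: 28.2
ee_pos: [0.5387, 0.005, 0.2475]
eef_rot: [171.7, 28.9, 73.2]
force: [-0.2, -0.9, -0.4]
grip_width: 0.0855
grasp_force: 0.0
the job is handed in; nothing more can be done
None
```

Job handed in at 28.2 s, no verdict returned: jaw bound at a 16.5 N push, handle turned about 3.96 rad clockwise in two grasps and released; pad force is only an estimate, 40–50 N (±20 N, so it could exceed the 60 N limit), and I did not re-measure the manifold, micrometer or square for shift.

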